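# Swing the hold-down arms over a sign tray

## Robot

A 6-joint arm with a two-finger parallel gripper is mounted at the origin on the work surface. World frame = base frame: x ahead of the robot, y to its left, z up, the work surface at z = 0. Lengths are in mm, angles in rad, forces in N, time in s.
With the tool pointing down it reaches from about 350 to 850 mm from the base axis. Payload 8.1 kg.
Tool frame: the origin (TCP) lies at the very end of the fingers, on their centre line; the grasp point (between the pads) lies hold_point_z behind it (hold_point_z is the distance from the TCP to the grasp point, in mm); z points along the fingers, y is the line along which they close (so a half turn about z gives the same grasp; the last joint's range is limited). The gripper opens to 93 mm and grips with 3 to 60 N. Pads are 15 mm wide; open, the fingers measure 128 mm over their backs; the gripper's body (75 mm by 188 mm) begins 65 mm behind the grasp point.
Start: joints at [-1.331, 0.13, 1.488, -0, 1.523, -0.085], TCP at [191.492, -568.627, 218.635] pointing down, gripper open.
Joint ranges: [-2.96, 2.96], [-0.89, 2.26], [0.02, 2.5], [-1.34, 4.48], [0, 2.73], [-2.66, 2.66]. Speed limits (rad/s): [2.39, 2.39, 2.79, 3.14, 3.14, 3.14].

## Interface

Orientations are given as a rotation vector (axis times angle).
In Python, from station import * gives the robot as it stands. The module is installed in compiled form; this text tells all that it offers.
- The arm moves only by the tool apply_moves, never from a script. Its argument "rows" is a list of rows, each a list of 3 entries, a list of its own where there are three numbers: the shift along the tool's x, y, z in cm, then the turn, a rotation vector about the tool's x, y, z in rad, then the gripper command: -1 is fully open, 1 is shut, values between are in proportion. A call has 1 to 5 rows; each row is the pose to reach, as a shift and turn from the pose commanded when the call began, along the tool's axes at that moment; what a row does not reach only later rows make up. A row lasts 1/12 s, in which the tool goes at most 41.7 mm and 7.16 degrees, less where a joint would pass 70% of its speed; a pose out of reach is approached as far as the arm can. A call with a gripper value outside its range is refused whole. The fingers move at their own pace and stop on an object; "squeeze" is the grip in N (left out, the last holds). Time passes only in rows, so rows that repeat a pose let the fingers close. It gives the time, the measured TCP pose, the force, the opening and the grip force at its end, in the units of the state.
- get_state(): the state, without advancing time (a new reading comes with each control period).
- grab_frame(name): name is "scene" or "top" or "wrist"; returns the picture (400x640x3 uint8, red, green, blue); there is no depth.
- calibration(name): a dict with "mtx" (3x3 intrinsics, pixels), "extrinsics" (4x4, takes a point from camera to world coordinates). Camera axes: x right, y down, z forward; pixel columns grow to the right and rows downward; lengths in mm; the calibration is good to about 2 mm. A picture is of the moment at which its call begins: read the wrist's pose just before it. calibration takes no time and is no camera call; for the wrist camera it gives the pose at the moment of the call.
- hand_in(): hands the job in; it is judged then, once.
The state is a dict: "time": time; "q": joint angles; "qd": joint speeds; "effort": joint torques, N m; "tcp_pos": TCP position; "ee_rot": TCP orientation; "force": force on the tool from outside, world axes, zero at the start; "moment": the same for the moment, N m; "gripper_width": opening from 0.0 (shut) to 1.0 (fully open); "finger_force": force on a finger pad.
Only numpy, scipy, OpenCV 4.12 (cv2) and the standard library are available. Lean on these libraries where they do the work, as an engineer would, in place of code of your own. Each camera call takes 0.05 s, during which the arm holds its last target. There are 200 camera calls.

## Task

Lock the red sign tray down on its board, ready for wiring: with a fingertip push each of the two steel swing arms round until it lies square across the tray's straight side with its end over the tray. Leave the tray where it lies and do not lift, shift or knock over the tray or anything else on the bench.

Things in the scene. Friction and masses are not known exactly. Their poses are not given: they have to be found in the camera images.
- tray: loose red sheet-metal sign tray (about 0.7 kg), open on top, on a perforated board 12 mm thick. From above: straight sides at y = +-75 mm from the flat end at x = -110 mm to x = +60 mm, then two slanting walls to a point at x = +135 mm. Origin on its underside, midway between the straight sides; x points to the pointed end, y across
- tray_top (a point): point at rim height right above the tray origin: walls are 60 mm high and 3 mm thick, the rim is 72 mm above the bench
- pivot_a (a point): on the vertical pivot axis of swing arm a, at mid height of the arm, 85 mm above the bench, about 125 mm from the tray midline. One arm stands on each side of the tray, either on either side. Fixed post 26 mm across on a 50 mm square foot; hub 32 mm across, its bolt reaches 99 mm. Turning it takes about 0.12 N m (2 N at 60 mm); it stays where it is left
- tip_a (a point): middle of the outer end of swing arm a, 95 mm from its pivot; x points along the arm, pivot to end, z up. A plain level steel bar 16 mm wide, 18 mm tall (76 to 94 mm above the bench, 4 mm over the rim, with a thin rubber pad below that touches nothing). It turns at least 2.4 rad either way from its start without a stop; none marks the right place
- pivot_b (a point): on the vertical pivot axis of swing arm b, at mid height of the arm, 85 mm above the bench, about 125 mm from the tray midline. One arm stands on each side of the tray, either on either side. Fixed post 26 mm across on a 50 mm square foot; hub 32 mm across, its bolt reaches 99 mm. Turning it takes about 0.12 N m (2 N at 60 mm); it stays where it is left
- tip_b (a point): middle of the outer end of swing arm b, 95 mm from its pivot; x points along the arm, pivot to end, z up. A plain level steel bar 16 mm wide, 18 mm tall (76 to 94 mm above the bench, 4 mm over the rim, with a thin rubber pad below that touches nothing). It turns at least 2.4 rad either way from its start without a stop; none marks the right place
- driver: bystander: aluminium box 90 x 35 x 22 mm lying on the tray floor; origin at the centre of its underside
- wrench: bystander: flat steel wrench 150 mm long on the board, by the tray's flat end; origin at its underside near the middle
- spool: bystander: grey spool 48 mm across, 36 mm tall, on the board beside the tray's pointed end; origin centre of underside
- tape: bystander: white ring 64 mm across, 20 mm tall, on the board on the other side of the pointed end; origin centre of underside
- cartridge: bystander: white bottle-like sealant cartridge 48 mm across, 200 mm tall, standing on the bench; origin centre of underside
- jar: bystander: clear jar with steel cap, 64 mm across, 80 mm tall, standing on the bench; origin centre of underside
- screwdriver: bystander: screwdriver 200 mm long lying on the bench; origin at its underside near the middle

How it is judged:
By the outcome, as a careful person would: the job done as asked, in the order asked, and still so for the second after the job is handed in, with the robot touching nothing.
It also fails if it takes over 58 s, if anything falls off the work surface, if the arm or the gripper's body presses on something with over 40 N, if the wrist force passes 120 N, or if a joint passes its speed limit or range.

## Working session

There is one attempt and no reset: what is moved stays moved. The work goes in short steps, Python scripts to look and compute and a tool call to move; the robot and the scene stay as the last step left them, time stands still between calls to the robot, and variables do not carry over. Pictures are saved under pics/ and viewed, at most 10 in all, crops included, and the job is handed in when it is done.

Besides the shell and the picture viewer there is one more tool, called after "Call:" as a command line: name --argument value ..., lists and objects as JSON in quotes. apply_moves: Moves the arm, as the interface text tells. Its arguments: {"type":"object","properties":{"rows":{"type":"array"},"squeeze":{"type":"number"}},"required":["rows"]}

```bash
mkdir -p pics; python3 - <<'E'
from station import *
import cv2
for n in ("top","scene"):
    cv2.imwrite(f"pics/{n}0.png",grab_frame(n)[:,:,::-1]); c=calibration(n); print(n,c["mtx"],c["extrinsics"])
print(get_state())
E
```

```text
top [[434.75897704   0.         317.88772159]
 [  0.         434.75897704 201.42887587]
 [  0.           0.           1.        ]] [[ 1.86038553e-02 -9.88368769e-01  1.50934000e-01  3.71873239e+02]
 [-9.99746633e-01 -2.03023908e-02 -9.72019113e-03 -3.56539492e-02]
 [ 1.26714544e-02 -1.50714925e-01 -9.88496052e-01  1.42437266e+03]
 [ 0.00000000e+00  0.00000000e+00  0.00000000e+00  1.00000000e+00]]
scene [[364.04380835   0.         325.07737403]
 [  0.         364.04380835 197.20982457]
 [  0.           0.           1.        ]] [[-1.47646516e-01  6.29020860e-01 -7.63238668e-01  1.43417781e+03]
 [ 9.88968731e-01  8.46185173e-02 -1.21575307e-01  1.56415107e+02]
 [-1.18892799e-02 -7.72769347e-01 -6.34575591e-01  7.88740878e+02]
 [ 0.00000000e+00  0.00000000e+00  0.00000000e+00  1.00000000e+00]]
{'time': 0.1, 'q': array([-1.33137695e+00,  1.31045947e-01,  1.48919097e+00, -1.34069904e-06,
        1.52295830e+00, -8.53740082e-02]), 'qd': array([ 0.00069992, -0.0006434 , -0.00281899, -0.0008736 , -0.00018192,
        0.00084405]), 'effort': array([ 1.88323370e-04, -5.61345398e+01, -4.93093765e+01,  7.70039647e-02,
        2.91127997e-02, -6.38273673e-05]), 'tcp_pos': array([ 191.38322423, -568.12630352,  217.70472957]), 'ee_rot': array([-3.09868079e+00, -5.07686506e-01,  1.95694642e-04]), 'force': array([-0.45143865, -0.00084402, -0.62013606]), 'moment': array([ 0.0028919 ,  0.01001079, -0.00050271]), 'finger_force': 0.0, 'gripper_width': 1.00294925079971}
```

View pics/top0.png

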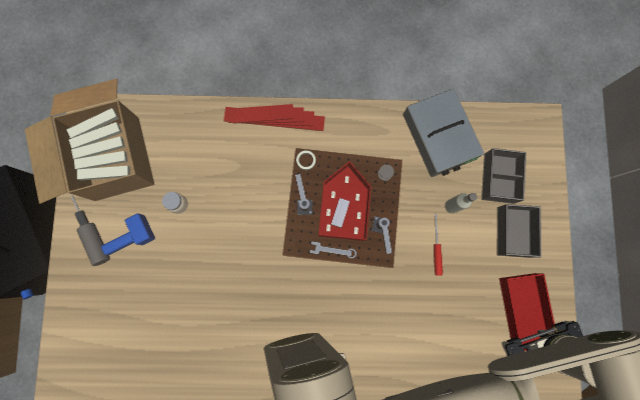

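View pics/scene0.png

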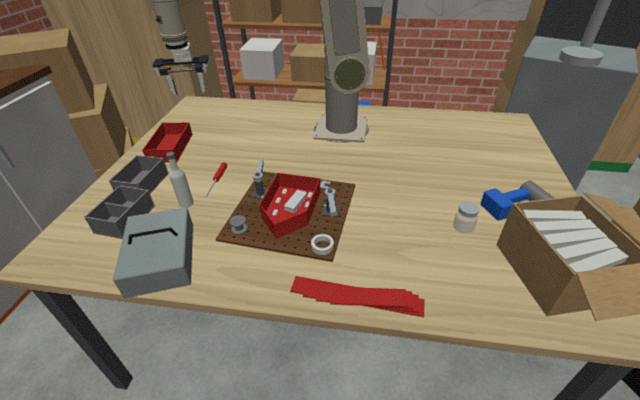

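The top view shows the tray around (345,205). The left arm has its hub at about (305,204) and its end at about (298,177). The right arm has its hub at about (383,223) and its end at about (389,251). Next I'll enlarge and measure.

```bash
cat > h.py <<'E'
import numpy as np, cv2
from station import *
def ray(n,uv,z,c=None):
    c=c or calibration(n); E=c["extrinsics"]
    uv=np.atleast_2d(np.array(uv,float)); p=np.c_[uv,np.ones(len(uv))]@np.linalg.inv(c["mtx"]).T@E[:3,:3].T
    return E[:3,3]+p*((z-E[2,3])/p[:,2])[:,None]
E
python3 - <<'E'
from h import *
im=cv2.imread("pics/top0.png")
cr=im[145:270,280:410]
cv2.imwrite("pics/c0.png",cv2.resize(cr,None,fx=4.8,fy=4.8,interpolation=cv2.INTER_CUBIC))
b,g,r=[im[:,:,i].astype(int) for i in range(3)]
m=((r>90)&(g<50)&(b<60)).astype(np.uint8); m[:140]=0;m[265:]=0;m[:,:300]=0;m[:,400:]=0
c=max(cv2.findContours(m,0,2)[0],key=cv2.contourArea)
h=cv2.convexHull(c); a=cv2.approxPolyDP(h,3,True)[:,0]
print(cv2.contourArea(c),a.tolist()); print(ray("top",a,72).round(0).tolist())
for n,p in dict(pivL=(305,204),tipL=(298,177),pivR=(383,223),tipR=(389,251)).items(): print(n,ray("top",p,94).round(0))
print(ray("top",[(463,202),(173,203)],0))
E
```

```text
438.5 [[349, 162], [370, 187], [365, 239], [339, 237], [324, 184]]
[[708.0, -110.0, 72.0], [628.0, -178.0, 72.0], [463.0, -162.0, 72.0], [468.0, -81.0, 72.0], [635.0, -32.0, 72.0]]
pivL [[566.  27.  94.]]
tipL [[651.  50.  94.]]
pivR [[ 512. -215.   94.]]
tipR [[ 427. -233.   94.]]
[[ 597.35780212 -496.939918      0.        ]
 [ 574.30466783  463.7045956     0.        ]]
```

View pics/c0.png

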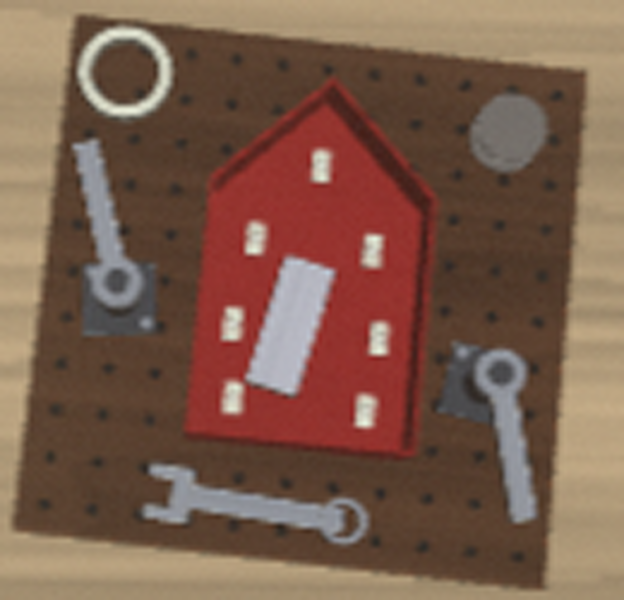

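The enlarged crop shows the hubs at crop (117,282) left and (500,372) right, and the arm ends at (86,143) and (524,521). The tray's straight sides run (210,182)–(185,435) on the left and (437,200)–(413,457) on the right. Both arms need to turn clockwise by about 107°.

```bash
cat >> h.py <<'E'
def tray(im):
    hsv=cv2.cvtColor(im,cv2.COLOR_BGR2HSV); m=(((hsv[:,:,0]<6)|(hsv[:,:,0]>172))&(hsv[:,:,1]>150)&(hsv[:,:,2]>50)).astype(np.uint8)
    m[:140]=0;m[265:]=0;m[:,:310]=0;m[:,380:]=0
    out=[]
    rows=range(194,232)
    for f in (min,max):
        px=[(f(np.flatnonzero(m[v]))+(-.5 if f is min else .5),v) for v in rows if m[v].any()]
        w=ray("top",px,72)[:,:2]; l=cv2.fitLine(w.astype(np.float32),cv2.DIST_HUBER,0,.01,.01).ravel()
        l[:2]*=np.sign(l[0]); out.append((np.degrees(np.arctan2(l[1],l[0])),l[2:]))
    return out
E
python3 - <<'E'
from h import *
im=cv2.imread("pics/top0.png"); t=tray(im); print(t)
a=np.radians((t[0][0]+t[1][0])/2); n=np.array([-np.sin(a),np.cos(a)]); o=[n@x[1] for x in t]; print("width",o[0]-o[1])
f=lambda u,v:(280+u/4.8-.4,145+v/4.8-.4)
for k,h,tp in (("L",(117,282),(86,143)),("R",(500,372),(524,521))):
    P=ray("top",f(*h),96)[0,:2]; T=ray("top",f(*tp),94)[0,:2]; d=T-P
    al=np.degrees(np.arctan2(d[1],d[0])); print(k,P,T,"len",np.hypot(*d),"alpha",al,"mid dist",n@P-sum(o)/2)
    u=d/np.hypot(*d); s=np.array([-u[1],u[0]])
    for off in (40,15.5): print(" finger at",off,(P+70*u+s*off).round(1))
E
```

```text
[(np.float32(-4.368781), array([541.9442 , -20.64541], dtype=float32)), (np.float32(-4.3611236), array([ 524.4514 , -171.31816], dtype=float32))]
width 151.5671
L [567.82165451  29.74227704] [659.11024268  52.08995411] len 93.98417419404288 alpha 13.75562651605324 mid dist 127.99459638872632
 finger at 40 [626.3  85.2]
 finger at 15.5 [632.1  61.4]
R [ 514.58325638 -216.82371543] [ 420.094813   -232.00538498] len 95.70030836624956 alpha -170.87217209747936 mid dist -121.90816322568315
 finger at 40 [ 451.8 -267.4]
 finger at 15.5 [ 447.9 -243.2]
```

```bash
cat >> h.py <<'E'
from scipy.spatial.transform import Rotation as R
def go(x,y,z,yaw):
    "shift (cm) and turn from the present pose to a target, tool down, tool x at yaw degrees"
    s=get_state(); A=R.from_rotvec(s["ee_rot"]); c,d=np.cos(np.radians(yaw)),np.sin(np.radians(yaw))
    B=R.from_matrix(np.array([[c,d,0],[d,-c,0],[0,0,-1.]]))
    X=A.as_matrix()[:,0]
    print("t",s["time"],"tcp",s["tcp_pos"].round(1),"yaw",np.degrees(np.arctan2(X[1],X[0])).round(1),"F",s["force"].round(1),"q",s["q"].round(2))
    print("shift",(A.inv().apply(np.array([x,y,z])-s["tcp_pos"])/10).round(2),"turn",(A.inv()*B).as_rotvec().round(3))
E
python3 -c "
from h import *
go(452,-267,130,99)"
```

```text
t 0.1 tcp [ 191.4 -568.1  217.7] yaw 18.6 F [-0.5 -0.  -0.6] q [-1.33  0.13  1.49 -0.    1.52 -0.09]
shift [ 34.31 -20.21   8.81] turn [-1.000e-03 -1.000e-03 -1.403e+00]
```

Call:
apply_moves --rows '[[[3.4,-2,0],[0,0,-0.11],1],[[6.8,-4,0],[0,0,-0.22],1],[[10.2,-6,1],[0,0,-0.33],1],[[13.6,-8,2],[0,0,-0.44],1],[[17,-10,3],[0,0,-0.55],1]]'

```text
time: 0.52
tcp_pos: [321.4, -418.0, 188.0]
ee_rot: [-2.843, -1.338, -0.0]
force: [1.4, 0.2, 0.3]
gripper_width: 0.691
finger_force: 0.0
```

```bash
python3 -c "
from h import *
go(452,-267,130,99)"
```

```text
t 0.5167 tcp [ 321.4 -418.   188. ] yaw 50.4 F [1.4 0.2 0.3] q [-1.01 -0.05  1.73  0.    1.46 -0.32]
shift [19.96  0.44  5.8 ] turn [-0.    -0.    -0.848]
```

Call:
apply_moves --rows '[[[4,0.1,1],[0,0,-0.12],1],[[8,0.2,2],[0,0,-0.24],1],[[12,0.3,3],[0,0,-0.36],1],[[16,0.4,4],[0,0,-0.48],1],[[19,0.4,5.5],[0,0,-0.6],1]]'

```text
time: 0.93
tcp_pos: [447.5, -274.1, 133.9]
ee_rot: [2.317, 2.119, 0.001]
force: [0.4, -1.1, -0.7]
gripper_width: 0.331
finger_force: 0.0
```

```bash
python3 -c "
from h import *
go(452,-267,130,99)"
```

```text
t 0.9333 tcp [ 447.5 -274.1  133.9] yaw 84.9 F [ 0.4 -1.1 -0.7] q [-0.65 -0.02  1.8   0.    1.36 -0.56]
shift [0.75 0.38 0.39] turn [ 0.002  0.    -0.246]
```

Call:
apply_moves --rows '[[[0.7,0.4,0.4],[0,0,-0.12],1],[[0.7,0.4,0.4],[0,0,-0.245],1],[[0.7,0.4,0.4],[0,0,-0.245],1],[[0.7,0.4,0.4],[0,0,-0.245],1],[[0.7,0.4,0.4],[0,0,-0.245],1]]'

```text
time: 1.35
tcp_pos: [450.1, -270.2, 129.8]
ee_rot: [2.056, 2.375, -0.0]
force: [-1.6, 0.4, 0.9]
gripper_width: 0.018
finger_force: 0.0
```

```bash
python3 -c "
from h import *
go(452,-267,82,99)
a=grab_frame('wrist')[:,:,::-1];b=cv2.resize(grab_frame('top')[:,:,::-1][140:275,275:415].copy(),None,fx=3,fy=3)
cv2.imwrite('pics/w1.png',a)
o=np.zeros((400,640+b.shape[1],3),np.uint8);o[:,:640]=a;o[:,640:]=b[:400]
cv2.imwrite('pics/m1.png',cv2.resize(o,None,fx=.75,fy=.75))
c=calibration('wrist');print(c['mtx'][0],c['extrinsics'])"
```

```text
t 1.35 tcp [ 450.1 -270.2  129.8] yaw 98.3 F [-1.6  0.4  0.9] q [-0.64 -0.01  1.8  -0.    1.35 -0.78]
shift [0.29 0.24 4.78] turn [ 0.     0.    -0.013]
[310.24579058   0.         320.60547363] [[ 9.89457170e-01  1.40377345e-01  3.56189592e-02  4.40591191e+02]
 [ 1.44825361e-01 -9.59660210e-01 -2.40993560e-01 -2.04981234e+02]
 [ 3.52061791e-04  2.43611334e-01 -9.69872875e-01  2.96071724e+02]
 [ 0.00000000e+00  0.00000000e+00  0.00000000e+00  1.00000000e+00]]
```

View pics/m1.png

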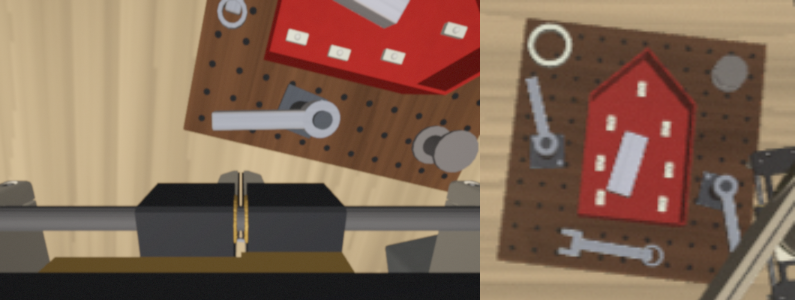

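In the wrist view, the right arm's hub is at full-frame (428,157), its end at (284,161), and the fingertips are at (320,240).

```bash
python3 -c "
from h import *
p=ray('wrist',[(428,158)],97)[0];t=ray('wrist',[(284,161)],90)[0];d=(t-p)[:2];print(p,t,np.hypot(*d),np.degrees(np.arctan2(d[1],d[0])))
print(ray('wrist',[(320,240)],130))
go(452,-267,81,99)"
```

```text
[ 512.0340849  -217.70526002   97.        ] [ 420.32534373 -233.94997433   90.        ] 93.13637286785247 -169.95517490714093
[[ 449.84331828 -270.17535126  130.        ]]
t 1.45 tcp [ 450.1 -270.4  129.9] yaw 98.3 F [-0.  -0.5  0.2] q [-0.64 -0.01  1.8  -0.    1.35 -0.78]
shift [0.31 0.24 4.89] turn [ 0.     0.    -0.012]
```

Call:
apply_moves --rows '[[[0,0,2.5],[0,0,-0.02],1],[[0,0,4.9],[0,0,-0.02],1],[[0,0,4.9],[0,0,-0.02],1],[[1.2,0,4.9],[0,0,-0.02],1],[[2.3,0,4.9],[0,0,-0.02],1]]'

```text
time: 1.87
tcp_pos: [446.9, -246.9, 81.7]
ee_rot: [2.029, 2.398, 0.0]
force: [1.0, -0.0, -0.2]
gripper_width: 0.007
finger_force: 0.0
```

```bash
cat >> h.py <<'E'
def arc(px,py,sgn,tot,n=5,adv=0):
    "rows: turn about the pivot by tot degrees (tool z +), after an advance adv mm along the push"
    s=get_state(); M=R.from_rotvec(s["ee_rot"]).as_matrix(); c=(M.T@(np.array([px,py,s["tcp_pos"][2]])-s["tcp_pos"]))[:2]
    print("t",s["time"],"tcp",s["tcp_pos"].round(1),"yaw",np.degrees(np.arctan2(M[1,0],M[0,0])).round(1),"F",s["force"].round(1),"pivot in tool",c.round(1))
    c=c-[sgn*adv,0]
    for i in range(1,n+1):
        th=np.radians(tot*i/n); C=np.array([[np.cos(th),-np.sin(th)],[np.sin(th),np.cos(th)]])
        print(((c-C@c+[sgn*adv,0])/10).round(2).tolist(),th.round(3))
E
python3 -c "
from h import *
arc(513.3,-217.2,1,30,5,3)"
```

```text
t 1.8667 tcp [ 446.9 -246.9   81.7] yaw 99.5 F [ 1.  -0.  -0.2] pivot in tool [18.2 70.4]
[1.04, -0.12] 0.105
[1.8, -0.16] 0.209
[2.55, -0.13] 0.314
[3.3, -0.01] 0.419
[4.03, 0.18] 0.524
```

Call:
apply_moves --rows '[[[0.9,-0.1,0],[0,0,0.1],1],[[1.75,-0.15,0],[0,0,0.21],1],[[2.5,-0.13,0],[0,0,0.31],1],[[3.25,0,0],[0,0,0.42],1],[[4.0,0.2,0],[0,0,0.52],1]]'

```text
time: 2.28
tcp_pos: [442.5, -207.0, 82.6]
ee_rot: [2.578, 1.79, 0.001]
force: [0.2, -2.9, -1.3]
gripper_width: 0.003
finger_force: 1.3
```

```bash
python3 -c "
from h import *
arc(513.3,-217.2,1,30,5,0)"
```

```text
t 2.2833 tcp [ 442.5 -207.    82.6] yaw 69.5 F [ 0.2 -2.9 -1.3] pivot in tool [15.2 69.9]
[0.74, -0.12] 0.105
[1.49, -0.16] 0.209
[2.23, -0.13] 0.314
[2.97, -0.01] 0.419
[3.7, 0.18] 0.524
```

Call:
apply_moves --rows '[[[0.74,-0.12,0],[0,0,0.105],1],[[1.5,-0.16,0],[0,0,0.21],1],[[2.25,-0.13,0],[0,0,0.315],1],[[3.0,0,0],[0,0,0.42],1],[[3.7,0.2,0],[0,0,0.525],1]]'

```text
time: 2.7
tcp_pos: [457.3, -172.8, 82.6]
ee_rot: [2.955, 1.06, 0.002]
force: [-0.6, -2.1, -0.0]
gripper_width: 0.01
finger_force: 1.3
```

```bash
python3 -c "
from h import *
arc(513.3,-217.2,1,30,5,0)"
```

```text
t 2.7 tcp [ 457.3 -172.8   82.6] yaw 39.5 F [-0.6 -2.1 -0. ] pivot in tool [15.  69.9]
[0.74, -0.12] 0.105
[1.49, -0.16] 0.209
[2.23, -0.12] 0.314
[2.97, -0.01] 0.419
[3.7, 0.19] 0.524
```

Call:
apply_moves --rows '[[[0.74,-0.12,0],[0,0,0.105],1],[[1.5,-0.16,0],[0,0,0.21],1],[[2.25,-0.13,0],[0,0,0.315],1],[[3.0,0,0],[0,0,0.42],1],[[3.7,0.2,0],[0,0,0.525],1]]'

```text
time: 3.12
tcp_pos: [487.0, -150.5, 82.6]
ee_rot: [3.13, 0.258, 0.002]
force: [-2.5, -1.9, 0.5]
gripper_width: 0.002
finger_force: 1.2
```

```bash
python3 -c "
from h import *
arc(513.3,-217.2,1,11,5,0)
cv2.imwrite('pics/w2.png',grab_frame('wrist')[:,:,::-1])"
```

```text
t 3.1167 tcp [ 487.  -150.5   82.6] yaw 9.4 F [-2.5 -1.9  0.5] pivot in tool [15.1 70.1]
[0.27, -0.05] 0.038
[0.54, -0.1] 0.077
[0.82, -0.13] 0.115
[1.09, -0.15] 0.154
[1.37, -0.16] 0.192
```

View pics/w2.png

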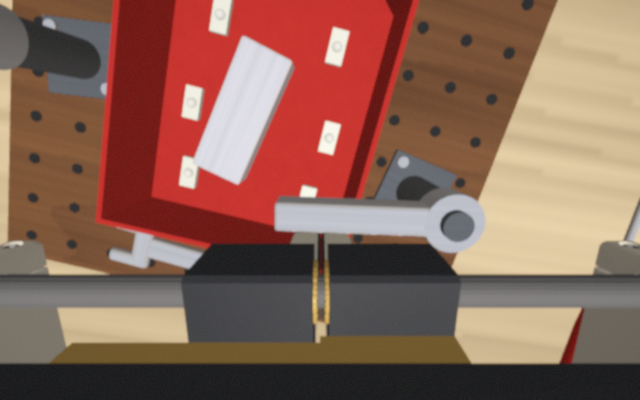

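The wrist view shows the arm lying over the tray rim. Its upper edge runs (275,198)–(425,208), and the tray's right rim runs (415,0)–(360,195). I'll compare the two directions.

```bash
python3 -c "
from h import *
im=cv2.imread('pics/w2.png').astype(int);b,g,r=im[:,:,0],im[:,:,1],im[:,:,2]
def ang(px,z):
    w=ray('wrist',px,z)[:,:2].astype(np.float32);l=cv2.fitLine(w,cv2.DIST_HUBER,0,.01,.01).ravel();return np.degrees(np.arctan2(l[1],l[0]))%180,w[0],w[-1]
red=(r>90)&(g<70)
right=[(max(np.flatnonzero(red[v,:430]))+.5,v) for v in range(5,185,3)]
left=[(min(np.flatnonzero(red[v,60:]))+60-.5,v) for v in range(60,200,3)]
print('R rim',ang(right,72));print('L rim',ang(left,72))
grey=(abs(r-b)<40)&(g>125)
up=[(u,min(np.flatnonzero(grey[185:235,u]))+185) for u in range(325,422,3)]
print(up[::8]);print('bar upper',ang(up,94))
bright=(abs(r-b)<40)&(g>150)
lo=[(u,max(np.flatnonzero(bright[185:245,u]))+185) for u in range(285,422,3)]
print(lo[::8]);print('bar lower',ang(lo,94))"
```

```text
R rim (np.float32(174.62785), array([ 618.91125, -180.40834], dtype=float32), array([ 524.7642, -171.6979], dtype=float32))
L rim (np.float32(174.4288), array([568.0117 , -24.91969], dtype=float32), array([490.86404, -18.05831], dtype=float32))
[(325, np.int64(204)), (349, np.int64(205)), (373, np.int64(206)), (397, np.int64(206)), (421, np.int64(207))]
bar upper (np.float32(96.78632), array([ 513.7767 , -149.32628], dtype=float32), array([ 519.9403, -198.7668], dtype=float32))
[(285, np.int64(230)), (309, np.int64(231)), (333, np.int64(232)), (357, np.int64(233)), (381, np.int64(234)), (405, np.int64(235))]
bar lower (np.float32(96.8067), array([ 496.46442, -130.7232 ], dtype=float32), array([ 504.82687, -201.83345], dtype=float32))
```

Call:
apply_moves --rows '[[[0.27,-0.05,0],[0,0,0.038],1],[[0.54,-0.1,0],[0,0,0.077],1],[[0.82,-0.13,0],[0,0,0.115],1],[[1.09,-0.15,0],[0,0,0.154],1],[[1.37,-0.16,0],[0,0,0.192],1]]'

```text
time: 3.58
tcp_pos: [499.9, -146.7, 82.4]
ee_rot: [3.141, -0.034, 0.002]
force: [-3.1, 0.4, 1.9]
gripper_width: 0.008
finger_force: 1.2
```

```bash
cat >> h.py <<'E'
def ang(px,z,c):
    w=ray('wrist',px,z,c)[:,:2].astype(np.float32);l=cv2.fitLine(w,cv2.DIST_HUBER,0,.01,.01).ravel();return float(np.degrees(np.arctan2(l[1],l[0]))%180)
E
cat > m.py <<'E'
from h import *
arc(513.3,-217.2,1,1,1,0)
c=calibration('wrist'); f=grab_frame('wrist')[:,:,::-1]; cv2.imwrite('pics/w3.png',f); im=f.astype(int);b,g,r=im[:,:,0],im[:,:,1],im[:,:,2]
red=(r>90)&(g<70)
right=[(max(np.flatnonzero(red[v,:450]))+.5,v) for v in range(5,185,3)]
print('R rim',ang(right,72,c),right[::12])
grey=(abs(r-b)<40)&(g>125); bright=(abs(r-b)<40)&(g>150)
up=[(u,min(np.flatnonzero(grey[185:235,u]))+185) for u in range(335,422,3)]
lo=[(u,max(np.flatnonzero(bright[185:245,u]))+185) for u in range(285,422,3)]
print('bar',ang(up,94,c),ang(lo,94,c),up[::8],lo[::10])
E
python3 m.py
```

```text
t 3.5833 tcp [ 499.9 -146.7   82.4] yaw -1.2 F [-3.1  0.4  1.9] pivot in tool [14.9 70.2]
[0.12, -0.02] 0.017
R rim 174.9659881591797 [(np.float64(379.5), 5), (np.float64(375.5), 41), (np.float64(433.5), 77), (np.float64(368.5), 113), (np.float64(365.5), 149)]
bar 86.47994995117188 86.3521957397461 [(335, np.int64(204)), (359, np.int64(205)), (383, np.int64(206)), (407, np.int64(207))] [(285, np.int64(230)), (315, np.int64(232)), (345, np.int64(233)), (375, np.int64(234)), (405, np.int64(235))]
```

Call:
apply_moves --rows '[[[0.14,-0.03,0],[0,0,0.02],1],[[0.14,-0.03,0],[0,0,0.02],1],[[0.14,-0.03,0],[0,0,0.02],1]]'

```text
time: 3.88
tcp_pos: [501.3, -146.8, 81.3]
ee_rot: [3.141, -0.064, 0.002]
force: [0.1, -0.1, -0.6]
gripper_width: 0.004
finger_force: 0.2
```

```bash
python3 m.py
```

```text
t 3.8833 tcp [ 501.3 -146.8   81.3] yaw -2.3 F [ 0.1 -0.1 -0.6] pivot in tool [14.9 69.9]
[0.12, -0.02] 0.017
R rim 175.17068481445312 [(np.float64(375.5), 5), (np.float64(372.5), 41), (np.float64(432.5), 77), (np.float64(366.5), 113), (np.float64(363.5), 149)]
bar 85.05660247802734 85.09175872802734 [(335, np.int64(204)), (359, np.int64(205)), (383, np.int64(206)), (407, np.int64(208))] [(285, np.int64(230)), (315, np.int64(232)), (345, np.int64(233)), (375, np.int64(234)), (405, np.int64(236))]
```

Call:
apply_moves --rows '[[[-1.5,0,0],[0,0,0],1],[[-3,0,0],[0,0,0],1],[[-3,0,-3],[0,0,0],1],[[-3,0,-6],[0,0,0],1],[[-3,0,-6],[0,0,0],1]]'

```text
time: 4.35
tcp_pos: [474.1, -147.0, 146.9]
ee_rot: [3.138, -0.065, 0.013]
force: [1.2, -1.0, 1.1]
gripper_width: 0.004
finger_force: 0.0
```

```bash
python3 -c "
from h import *
go(626,85,140,104)"
```

```text
t 4.35 tcp [ 474.1 -147.   146.9] yaw -2.4 F [ 1.2 -1.   1.1] q [-0.4  -0.12  1.87  0.    1.38  1.21]
shift [ 14.21 -23.81   0.74] turn [ 0.01  -0.003 -1.857]
```

Call:
apply_moves --rows '[[[1,-1.6,0],[0,0,-0.12],1],[[2,-3.2,0],[0,0,-0.24],1],[[3,-4.8,0],[0,0,-0.36],1],[[4,-6.4,0],[0,0,-0.48],1],[[5,-8,0],[0,0,-0.6],1]]'

```text
time: 4.77
tcp_pos: [525.1, -67.1, 140.8]
ee_rot: [3.017, 0.875, 0.001]
force: [-0.0, -0.6, 0.2]
gripper_width: 0.006
finger_force: 0.0
```

```bash
python3 -c "
from h import *
go(626,85,140,104)"
```

```text
t 4.7667 tcp [525.1 -67.1 140.8] yaw 32.3 F [-0.  -0.6  0.2] q [-0.22 -0.01  1.78  0.    1.37  0.78]
shift [16.66 -7.45  0.09] turn [ 1.000e-03 -0.000e+00 -1.251e+00]
```

Call:
apply_moves --rows '[[[1.7,-0.75,0],[0,0,-0.12],1],[[3.4,-1.5,0],[0,0,-0.24],1],[[5.1,-2.25,0],[0,0,-0.36],1],[[6.8,-3,0],[0,0,-0.48],1],[[8.5,-3.75,0],[0,0,-0.6],1]]'

```text
time: 5.18
tcp_pos: [577.4, 9.8, 140.7]
ee_rot: [2.623, 1.728, 0.001]
force: [0.6, 0.7, 0.0]
gripper_width: 0.004
finger_force: 0.0
```

```bash
python3 -c "
from h import *
go(626,85,140,104)"
```

```text
t 5.1833 tcp [577.4   9.8 140.7] yaw 66.7 F [0.6 0.7 0. ] q [-0.07  0.12  1.65  0.    1.38  0.33]
shift [8.83 1.5  0.08] turn [ 0.001 -0.    -0.65 ]
```

Call:
apply_moves --rows '[[[1.8,0.3,0],[0,0,-0.12],1],[[3.6,0.6,0],[0,0,-0.24],1],[[5.4,0.9,0],[0,0,-0.36],1],[[7.2,1.2,0],[0,0,-0.48],1],[[8.8,1.5,0],[0,0,-0.6],1]]'

```text
time: 5.6
tcp_pos: [626.4, 84.7, 140.6]
ee_rot: [1.995, 2.426, 0.001]
force: [-0.1, -0.7, -0.1]
gripper_width: 0.005
finger_force: 0.0
```

Call:
apply_moves --rows '[[[0,0,0],[0,0,-0.04],1],[[0,0,0],[0,0,-0.04],1],[[0,0,0],[0,0,-0.04],1]]'

```text
time: 5.85
tcp_pos: [625.7, 83.6, 140.5]
ee_rot: [1.957, 2.458, -0.0]
force: [-0.3, -0.4, 0.3]
gripper_width: 0.006
finger_force: 0.0
```

```bash
python3 -c "
from h import *
go(626,85,81,104)
cv2.imwrite('pics/w4.png',grab_frame('wrist')[:,:,::-1])"
```

```text
t 5.85 tcp [625.7  83.6 140.5] yaw 102.9 F [-0.3 -0.4  0.3] q [ 0.05  0.26  1.49 -0.    1.4  -0.17]
shift [0.13 0.06 5.95] turn [-0.     0.    -0.018]
```

View pics/w4.png

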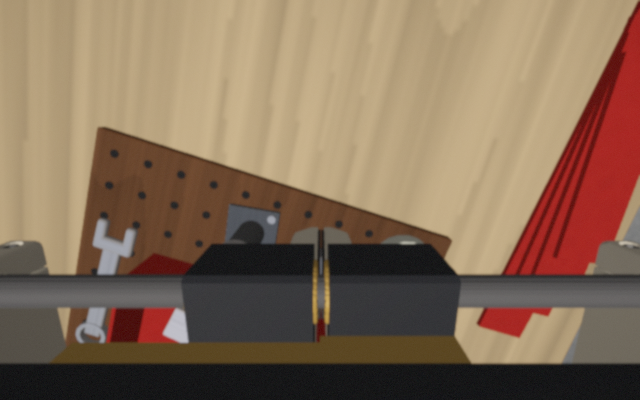

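The wrist view shows only the left arm's foot at about (250,215), because the gripper hides the arm itself. I'll rely on the top-view pivot, which held to about 1 mm on the other side, and check afterwards.

Call:
apply_moves --rows '[[[0,0,3],[0,0,-0.015],1],[[0,0,5.9],[0,0,-0.015],1],[[0,0,5.9],[0,0,-0.015],1],[[-0.9,0,5.9],[0,0,-0.015],1],[[-1.8,0,5.9],[0,0,-0.015],1]]'

```text
time: 6.32
tcp_pos: [630.3, 65.4, 83.0]
ee_rot: [1.937, 2.473, 0.001]
force: [-0.4, 0.2, 0.8]
gripper_width: 0.01
finger_force: 0.0
```

```bash
python3 -c "
from h import *
arc(567,29.4,-1,30,5,4.5)
im=cv2.resize(grab_frame('top')[:,:,::-1][140:275,275:415].copy(),None,fx=4,fy=4,interpolation=2);cv2.imwrite('pics/t5.png',im)"
```

```text
t 6.3167 tcp [630.3  65.4  83. ] yaw 103.9 F [-0.4  0.2  0.8] pivot in tool [-19.8 -70.1]
[-1.19, 0.12] 0.105
[-1.94, 0.16] 0.209
[-2.69, 0.13] 0.314
[-3.43, 0.01] 0.419
[-4.16, -0.18] 0.524
```

View pics/t5.png

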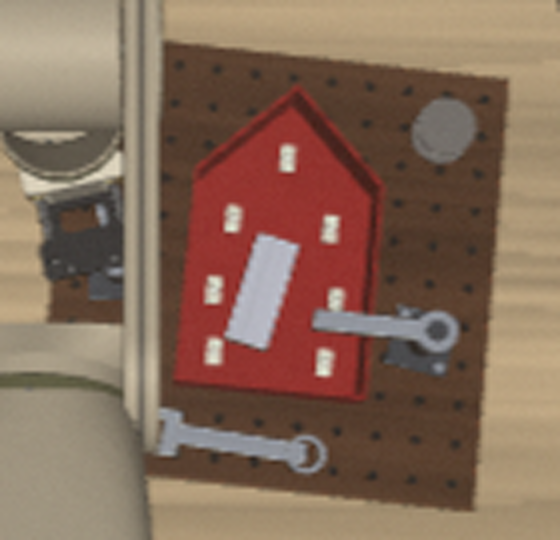

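The top view shows the right arm square over the tray, with its end at (315,320) and hub at (438,330). The tray is undisturbed. Next is the left arm.

Call:
apply_moves --rows '[[[-1.1,0.1,0.1],[0,0,0.105],1],[[-1.9,0.16,0.1],[0,0,0.21],1],[[-2.65,0.13,0.1],[0,0,0.315],1],[[-3.4,0,0.1],[0,0,0.42],1],[[-4.15,-0.2,0.1],[0,0,0.525],1]]'

```text
time: 6.78
tcp_pos: [639.7, 24.7, 83.6]
ee_rot: [2.517, 1.877, 0.006]
force: [0.9, 2.0, 0.5]
gripper_width: 0.009
finger_force: 1.3
```

```bash
python3 -c "
from h import *
arc(567,29.4,-1,30,5,0)"
```

```text
t 6.7833 tcp [639.7  24.7  83.6] yaw 73.4 F [0.9 2.  0.5] pivot in tool [-16.2 -71.1]
[-0.75, 0.13] 0.105
[-1.51, 0.18] 0.209
[-2.28, 0.15] 0.314
[-3.03, 0.04] 0.419
[-3.77, -0.14] 0.524
```

Call:
apply_moves --rows '[[[-0.74,0.12,0.1],[0,0,0.105],1],[[-1.5,0.16,0.1],[0,0,0.21],1],[[-2.25,0.14,0.1],[0,0,0.315],1],[[-3.0,0.02,0.1],[0,0,0.42],1],[[-3.7,-0.18,0.1],[0,0,0.525],1]]'

```text
time: 7.2
tcp_pos: [627.9, -10.7, 82.8]
ee_rot: [2.918, 1.159, 0.008]
force: [1.6, 2.2, -0.2]
gripper_width: 0.003
finger_force: 1.3
```

```bash
python3 -c "
from h import *
arc(567,29.4,-1,30,5,0)"
```

```text
t 7.2 tcp [627.9 -10.7  82.8] yaw 43.3 F [ 1.6  2.2 -0.2] pivot in tool [-16.8 -71. ]
[-0.75, 0.14] 0.105
[-1.51, 0.19] 0.209
[-2.28, 0.17] 0.314
[-3.03, 0.07] 0.419
[-3.78, -0.11] 0.524
```

Call:
apply_moves --rows '[[[-0.76,0.13,0],[0,0,0.105],1],[[-1.53,0.18,0],[0,0,0.21],1],[[-2.3,0.16,0],[0,0,0.315],1],[[-3.05,0.05,0],[0,0,0.42],1],[[-3.8,-0.12,0],[0,0,0.525],1]]'

```text
time: 7.62
tcp_pos: [599.5, -36.0, 82.8]
ee_rot: [3.12, 0.363, 0.008]
force: [2.2, 2.1, 0.7]
gripper_width: 0.011
finger_force: 1.2
```

```bash
python3 -c "
from h import *
arc(567,29.4,-1,12,5,0)"
```

```text
t 7.6167 tcp [599.5 -36.   82.8] yaw 13.3 F [2.2 2.1 0.7] pivot in tool [-16.6 -71.1]
[-0.3, 0.06] 0.042
[-0.6, 0.11] 0.084
[-0.9, 0.15] 0.126
[-1.21, 0.18] 0.168
[-1.51, 0.19] 0.209
```

Call:
apply_moves --rows '[[[-0.3,0.06,0],[0,0,0.042],1],[[-0.6,0.11,0],[0,0,0.084],1],[[-0.9,0.15,0],[0,0,0.126],1],[[-1.2,0.18,0],[0,0,0.168],1],[[-1.5,0.19,0],[0,0,0.21],1]]'

```text
time: 8.03
tcp_pos: [585.4, -41.4, 82.7]
ee_rot: [3.141, 0.039, 0.008]
force: [1.3, 1.9, 0.6]
gripper_width: 0.008
finger_force: 1.0
```

Call:
apply_moves --rows '[[[0,0,0],[0,0,0],1],[[1.5,0,0],[0,0,0],1],[[3,0,0],[0,0,0],1],[[3,0,-3],[0,0,0],1],[[3,0,-6],[0,0,0],1]]'

```text
time: 8.45
tcp_pos: [612.3, -40.1, 138.8]
ee_rot: [-3.141, -0.045, 0.007]
force: [1.0, -0.3, 1.4]
gripper_width: 0.003
finger_force: 0.0
```

```bash
python3 -c "
from h import *
go(450,0,160,0)"
```

```text
t 8.45 tcp [612.3 -40.1 138.8] yaw 1.6 F [ 1.  -0.3  1.4] q [-0.15  0.22  1.54 -0.    1.39  1.39]
shift [-16.12  -4.48  -2.05] turn [-0.     0.004  0.029]
```

Call:
apply_moves --rows '[[[-3.5,-1,-1],[0,0,0.03],1],[[-7,-2,-2],[0,0,0.03],1],[[-10.5,-3,-3],[0,0,0.03],1],[[-13.5,-3,-3],[0,0,0.03],1],[[-13.5,-3,-3],[0,0,0.03],1]]'

```text
time: 8.87
tcp_pos: [473.8, -13.4, 170.8]
ee_rot: [3.141, -0.001, -0.0]
force: [-1.5, 0.4, 0.2]
gripper_width: 0.006
finger_force: 0.0
```

Call:
apply_moves --rows '[[[0,0,0],[0,0,0],1],[[0,0,0],[0,0,0],1]]'

```text
time: 9.03
tcp_pos: [478.8, -13.9, 171.3]
ee_rot: [3.141, -0.003, 0.005]
force: [0.4, -0.9, -0.6]
gripper_width: 0.003
finger_force: 0.0
```

```bash
python3 -c "
from h import *
go(615,-41,140,0)
import pickle;pickle.dump(calibration('wrist'),open('c6','wb'))
cv2.imwrite('pics/w6.png',grab_frame('wrist')[:,:,::-1])"
```

```text
t 9.0333 tcp [478.8 -13.9 171.3] yaw -0.1 F [ 0.4 -0.9 -0.6] q [-0.14 -0.18  1.88 -0.    1.44  1.44]
shift [13.62  2.68  3.18] turn [ 0.001 -0.003 -0.002]
```

View pics/w6.png

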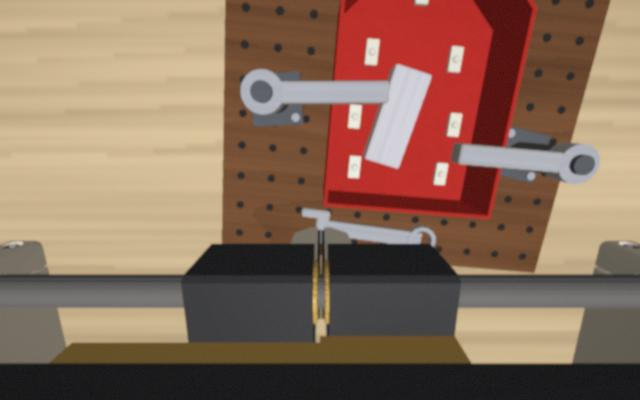

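The wrist view shows both arms. The left hub is at (262,91) with its bar running (285,92)–(387,92). The right bar runs (455,153)–(560,163), and the left rim runs (342,10)–(325,205).

```bash
cat > n.py <<'E'
from h import *
import pickle
c=pickle.load(open('c6','rb')); im=cv2.imread('pics/w6.png').astype(int);b,g,r=im[:,:,0],im[:,:,1],im[:,:,2]
red=(r>90)&(g<70)
L=[(min(np.flatnonzero(red[v,300:]))+300-.5,v) for v in list(range(15,75,3))+list(range(110,200,3))]
Rr=[(max(np.flatnonzero(red[v,:550]))+.5,v) for v in list(range(20,125,3))]
print('rims',ang(L,72,c),ang(Rr,72,c),L[::12],Rr[::10])
G=(abs(r-b)<45)&(g>125)
def edge(us,v0,v1):
    for f in (min,max):
        e=[(u,f(np.flatnonzero(G[v0:v1,u]))+v0) for u in us]; print('edge',ang(e,94,c),e[::10])
edge(range(290,370,2),75,108); edge(range(465,550,2),135,185)
print(ray('wrist',[(262,91)],97,c),ray('wrist',[(387,92)],94,c))
E
python3 n.py
```

```text
rims 175.7223358154297 1.450118899345398 [(np.float64(306.5), 15), (np.float64(305.5), 51), (np.float64(327.5), 122), (np.float64(324.5), 158), (np.float64(322.5), 194)] [(np.float64(534.5), 20), (np.float64(527.5), 50), (np.float64(548.5), 80), (np.float64(532.5), 110)]
edge 89.89630126953125 [(290, np.int64(81)), (310, np.int64(81)), (330, np.int64(81)), (350, np.int64(81))]
edge 90.98201751708984 [(290, np.int64(103)), (310, np.int64(103)), (330, np.int64(102)), (350, np.int64(107))]
edge 85.2457275390625 [(465, np.int64(144)), (485, np.int64(146)), (505, np.int64(148)), (525, np.int64(149)), (545, np.int64(151))]
edge 84.83472442626953 [(465, np.int64(164)), (485, np.int64(166)), (505, np.int64(168)), (525, np.int64(169)), (545, np.int64(171))]
[[567.95143235  27.96541382  97.        ]] [[567.35381517 -64.66223872  94.        ]]
```

Call:
apply_moves --rows '[[[3.5,0.7,0],[0,0,0.02],1],[[7,1.4,0],[0,0,0.04],1],[[10.5,2.1,0],[0,0,0.05],1],[[13.2,2.8,2],[0,0,0.05],1],[[13.2,2.8,3.5],[0,0,0.05],1]]'

```text
time: 9.5
tcp_pos: [614.5, -43.5, 132.9]
ee_rot: [3.14, -0.083, 0.003]
force: [-0.6, -0.1, -1.0]
gripper_width: 0.002
finger_force: 0.0
```

Call:
apply_moves --rows '[[[0,0,2],[0,0,0],1],[[0,0,4],[0,0,0],1],[[0,0,5.4],[0,0,0],1],[[0,0,5.4],[0,0,0],1],[[0,0,5.4],[0,0,0],1]]'

```text
time: 9.92
tcp_pos: [609.1, -41.8, 79.7]
ee_rot: [-3.14, 0.082, 0.003]
force: [-0.6, -0.5, 0.1]
gripper_width: 0.009
finger_force: 0.0
```

```bash
python3 -c "
from h import *
go(580.3,-42.3,82,-3)"
```

```text
t 9.9167 tcp [609.1 -41.8  79.7] yaw -3.0 F [-0.6 -0.5  0.1] q [-0.15  0.26  1.6  -0.    1.28  1.47]
shift [-2.88  0.2  -0.23] turn [-0.     0.002  0.   ]
```

Call:
apply_moves --rows '[[[-1,0.1,-0.2],[0,0,0],1],[[-2,0.2,-0.2],[0,0,0],1],[[-2.5,0.2,-0.2],[0,0,0],1],[[-2.9,0.2,-0.2],[0,0,0],1],[[-2.9,0.2,-0.2],[0,0,0],1]]'

```text
time: 10.33
tcp_pos: [581.0, -42.4, 84.2]
ee_rot: [3.14, -0.082, 0.004]
force: [-0.4, 0.5, -0.1]
gripper_width: 0.009
finger_force: 0.0
```

Call:
apply_moves --rows '[[[0,0,0],[0,0,0],1],[[0,0,0],[0,0,0],1],[[0,0,0],[0,0,0],1]]'

```text
time: 10.58
tcp_pos: [581.0, -42.2, 83.0]
ee_rot: [3.14, -0.082, 0.002]
force: [1.8, -0.6, 0.6]
gripper_width: 0.007
finger_force: 0.8
```

Call:
apply_moves --rows '[[[1.5,0,0],[0,0,0],1],[[3,0,0],[0,0,0],1],[[3,0,-3],[0,0,0],1],[[3,0,-6],[0,0,0],1],[[3,0,-8],[0,0,0],1]]'

```text
time: 11.0
tcp_pos: [610.9, -43.8, 164.5]
ee_rot: [-3.141, 0.082, -0.001]
force: [-0.2, 0.8, 1.0]
gripper_width: 0.009
finger_force: 0.0
```

Call:
apply_moves --rows '[[[-3.5,-0.7,0],[0,0,-0.02],1],[[-7,-1.4,0],[0,0,-0.05],1],[[-10.5,-2.1,-0.5],[0,0,-0.05],1],[[-13.2,-2.8,-1],[0,0,-0.05],1],[[-13.2,-2.8,-1],[0,0,-0.05],1]]'

```text
time: 11.42
tcp_pos: [476.2, -7.5, 172.6]
ee_rot: [-3.141, 0.002, 0.003]
force: [-1.1, 0.2, 0.5]
gripper_width: 0.005
finger_force: 0.0
```

Call:
apply_moves --rows '[[[0,0,0],[0,0,0],1],[[0,0,0],[0,0,0],1],[[0,0,0],[0,0,0],1]]'

```text
time: 11.67
tcp_pos: [480.7, -9.2, 172.7]
ee_rot: [3.142, -0.004, 0.0]
force: [0.9, -0.2, 0.1]
gripper_width: 0.005
finger_force: 0.0
```

```bash
python3 -c "
from h import *
go(609,-42,82,-3)
import pickle;pickle.dump(calibration('wrist'),open('c6','wb'))
cv2.imwrite('pics/w6.png',grab_frame('wrist')[:,:,::-1])"; python3 n.py
```

```text
t 11.6667 tcp [480.7  -9.2 172.7] yaw -0.1 F [ 0.9 -0.2  0.1] q [-0.13 -0.17  1.87 -0.    1.44  1.45]
shift [12.83  3.25  9.07] turn [ 0.   -0.    0.05]
rims 175.7232208251953 2.1435253620147705 [(np.float64(313.5), 15), (np.float64(319.5), 51), (np.float64(332.5), 122), (np.float64(329.5), 158), (np.float64(326.5), 194)] [(np.float64(545.5), 20), (np.float64(548.5), 50), (np.float64(546.5), 80), (np.float64(537.5), 110)]
edge 86.76394653320312 [(290, np.int64(85)), (310, np.int64(86)), (330, np.int64(87)), (350, np.int64(88))]
edge 89.8748779296875 [(290, np.int64(106)), (310, np.int64(107)), (330, np.int64(107)), (350, np.int64(107))]
edge 85.0834732055664 [(465, np.int64(154)), (485, np.int64(148)), (505, np.int64(149)), (525, np.int64(151)), (545, np.int64(153))]
edge 84.76683044433594 [(465, np.int64(165)), (485, np.int64(167)), (505, np.int64(169)), (525, np.int64(171)), (545, np.int64(172))]
[[569.78155036  32.95999385  97.        ]] [[569.13758237 -60.08240981  94.        ]]
```

View pics/w6.png

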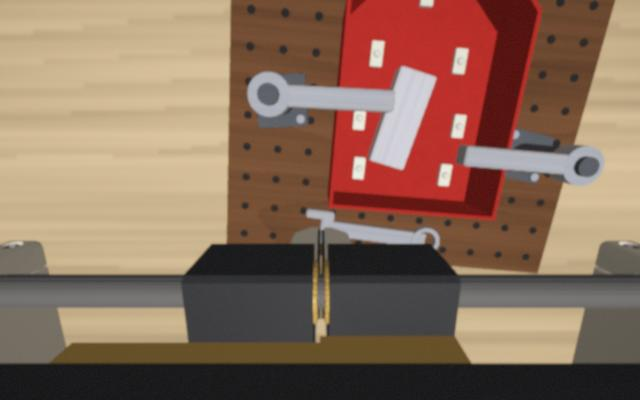

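The view shows the left bar at (285,97)–(392,100), nearly parallel to the right bar. I'll check the remaining degrees with cleaner windows.

```bash
sed -i 's/red=(r>90)&(g<70)/red=(r>110)\&(g<48)\&(b<60)/; s/75,108/75,114/; s/range(290,370,2)/range(298,352,2)/; s/range(465,550,2)/range(475,550,2)/' n.py; python3 n.py
```

```text
rims 175.15931701660156 174.98402404785156 [(np.float64(344.5), 15), (np.float64(341.5), 51), (np.float64(334.5), 122), (np.float64(331.5), 158), (np.float64(328.5), 194)] [(np.float64(538.5), 20), (np.float64(531.5), 50), (np.float64(524.5), 80), (np.float64(516.5), 110)]
edge 86.57232666015625 [(298, np.int64(85)), (318, np.int64(86)), (338, np.int64(87))]
edge 87.37606048583984 [(298, np.int64(107)), (318, np.int64(108)), (338, np.int64(109))]
edge 85.1996841430664 [(475, np.int64(147)), (495, np.int64(148)), (515, np.int64(135)), (535, np.int64(152))]
edge 84.99604034423828 [(475, np.int64(166)), (495, np.int64(168)), (515, np.int64(170)), (535, np.int64(181))]
[[569.78155036  32.95999385  97.        ]] [[569.13758237 -60.08240981  94.        ]]
```

Call:
apply_moves --rows '[[[3.5,0.7,0],[0,0,0.02],1],[[7,1.6,0],[0,0,0.04],1],[[10.5,2.4,0],[0,0,0.06],1],[[12.9,3.3,2],[0,0,0.08],1],[[12.9,3.3,3.5],[0,0,0.08],1]]'

```text
time: 12.13
tcp_pos: [613.1, -44.3, 135.8]
ee_rot: [3.138, -0.133, 0.002]
force: [-0.2, 0.0, -1.3]
gripper_width: 0.004
finger_force: 0.0
```

Call:
apply_moves --rows '[[[0,0,2],[0,0,0],1],[[0,0,4],[0,0,0],1],[[0,0,5.4],[0,0,0],1],[[0,0,5.4],[0,0,0],1],[[0,0,5.4],[0,0,0],1]]'

```text
time: 12.55
tcp_pos: [608.2, -42.2, 82.5]
ee_rot: [-3.139, 0.129, 0.004]
force: [0.9, -0.3, 0.9]
gripper_width: 0.005
finger_force: 0.0
```

```bash
python3 -c "
from h import *
go(578,-42.4,82,-5)"
```

```text
t 12.55 tcp [608.2 -42.2  82.5] yaw -4.7 F [ 0.9 -0.3  0.9] q [-0.15  0.26  1.6   0.    1.29  1.5 ]
shift [-3.01  0.27  0.06] turn [-0.     0.003  0.005]
```

Call:
apply_moves --rows '[[[-1,0.1,0],[0,0,0],1],[[-2,0.2,0],[0,0,0],1],[[-2.6,0.25,0],[0,0,0],1],[[-3.05,0.27,0],[0,0,0],1],[[-3.05,0.27,0],[0,0,0],1]]'

```text
time: 12.97
tcp_pos: [578.7, -42.6, 85.1]
ee_rot: [3.139, -0.129, 0.004]
force: [-0.6, 0.0, 0.5]
gripper_width: 0.007
finger_force: 0.0
```

Call:
apply_moves --rows '[[[0,0,0],[0,0,0],1],[[0,0,0],[0,0,0],1],[[0,0,0],[0,0,0],1]]'

```text
time: 13.22
tcp_pos: [578.6, -42.4, 83.8]
ee_rot: [-3.139, 0.129, -0.0]
force: [1.4, -0.4, -0.2]
gripper_width: 0.005
finger_force: 0.3
```

Call:
apply_moves --rows '[[[1.5,0,0],[0,0,0],1],[[3,0,0],[0,0,0],1],[[3,0,-3],[0,0,0],1],[[3,0,-6],[0,0,0],1],[[3,0,-8],[0,0,0],1]]'

```text
time: 13.63
tcp_pos: [609.0, -44.9, 165.6]
ee_rot: [3.139, -0.129, 0.001]
force: [0.3, -0.1, 0.8]
gripper_width: 0.006
finger_force: 0.0
```

Call:
apply_moves --rows '[[[-3.5,-0.7,0],[0,0,-0.02],1],[[-7,-1.6,0],[0,0,-0.05],1],[[-10.5,-2.4,-0.5],[0,0,-0.08],1],[[-12.9,-3.3,-1],[0,0,-0.08],1],[[-12.9,-3.3,-1],[0,0,-0.08],1]]'

```text
time: 14.05
tcp_pos: [479.4, 0.2, 174.1]
ee_rot: [-3.141, 0.001, 0.001]
force: [-0.3, -1.0, -0.1]
gripper_width: 0.007
finger_force: 0.0
```

Call:
apply_moves --rows '[[[0,0,0],[0,0,0],1],[[0,0,0],[0,0,0],1],[[0,0,0],[0,0,0],1]]'

```text
time: 14.3
tcp_pos: [483.1, -1.7, 173.7]
ee_rot: [3.141, -0.004, 0.001]
force: [-0.4, -0.3, -0.0]
gripper_width: 0.004
finger_force: 0.0
```

```bash
python3 -c "
from h import *
go(609,-42,82,-3)
import pickle;pickle.dump(calibration('wrist'),open('c6','wb'))
cv2.imwrite('pics/w6.png',grab_frame('wrist')[:,:,::-1])"; python3 n.py
```

```text
t 14.3 tcp [483.1  -1.7 173.7] yaw -0.1 F [-0.4 -0.3 -0. ] q [-0.11 -0.17  1.86 -0.    1.44  1.46]
shift [12.59  3.99  9.17] turn [ 0.   -0.    0.05]
rims 175.1564178466797 175.11268615722656 [(np.float64(354.5), 15), (np.float64(350.5), 51), (np.float64(344.5), 122), (np.float64(340.5), 158), (np.float64(337.5), 194)] [(np.float64(547.5), 20), (np.float64(539.5), 50), (np.float64(532.5), 80), (np.float64(525.5), 110)]
edge 84.70008087158203 [(298, np.int64(88)), (318, np.int64(91)), (338, np.int64(92))]
edge 86.38372802734375 [(298, np.int64(110)), (318, np.int64(112)), (338, np.int64(113))]
edge 85.13973999023438 [(475, np.int64(151)), (495, np.int64(151)), (515, np.int64(152)), (535, np.int64(154))]
edge 84.9218521118164 [(475, np.int64(168)), (495, np.int64(170)), (515, np.int64(172)), (535, np.int64(173))]
[[572.27097685  40.56395887  97.        ]] [[571.61093258 -52.85539996  94.        ]]
```

View pics/w6.png

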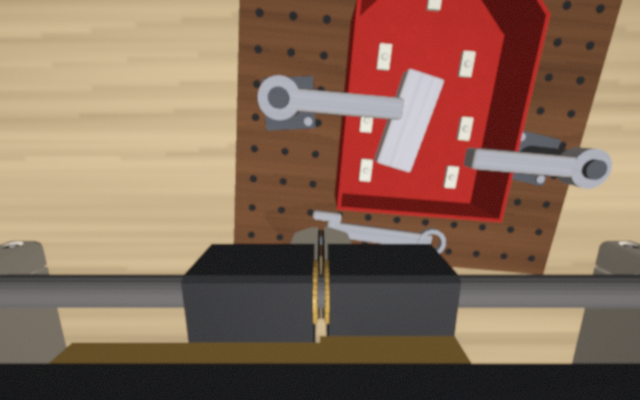

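The view shows both bars square across the tray sides. The left bar runs (300,100)–(402,107) and the right bar (470,158)–(580,166). Both measure about 85° against the tray's 175.1°. The tray, driver and wrench are undisturbed and the robot is clear.

```bash
python3 -c "
from station import *
print(hand_in())"
```

```text
the job is handed in; nothing more can be done
None
```

Both swing arms now lie square across the tray's straight sides with their ends over the tray, within about 0.5° in the wrist-camera view. The tray and everything else the camera could see stayed put, and I handed the job in at about 14 s (no verdict was returned).

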